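Close the locked-out silver drawer on the goldsmith's bench

TASK

Two small wooden drawers on the jeweller's bench stand pulled right out and locked. Press the red release lever on the pale drawer's housing fully down, so that its slide unlocks, then push the pale drawer (the one with the silver discs) fully home. Leave the dark drawer and its lever as they are.

Things in the scene. Friction and masses are not known exactly. Their poses are not given: they have to be found in the camera images.
- pale_pad (a point): Red pad, 34x30 mm, 8 thick, ending the pale unit's release lever; point: centre of its top face, 81 mm above bench when up (level). x runs along the lever, away from the robot; z out of the pad; tilts with it. Hinge 75 mm behind (+x). About 6 N presses it down 0.35 rad to a hard stop: the centre sinks 26 mm, sloping down to the robot, and it stays down. Unlocks only in the last third.
- pale_front (a point): Front panel of the pale drawer (silver discs inside): 146 wide (y), 76 high, 16 mm thick, flat. Point: centre of its outer face, towards the robot, 50 mm above bench. x: the way it closes; z up. Starts fully out; home is 130 mm along +x, against the housing. Blocked while the lever is up; then slides at 2-4 N and stays where left. With it out, its pad lies at x 116, y -99, z +31 mm from here.
- dark_pad (a point): Same red pad on the dark wooden unit's lever, not to be pressed. Both units are of one build: a fixed housing 150 mm wide, 170 deep, 95 high, lever on its right side (-y, seen from the robot), the pad 30 mm before the housing's front face, its centre 24 mm out from the side wall, free air below.
- dark_front (a point): Same front panel on the dark wooden drawer, which holds brass rods and also stands locked out. Point and axes as for the pale one. Not to be moved.

How it is judged:
By the outcome, as a careful person would: the job done as asked, in the order asked, and still so for the second after the job is handed in, with the robot touching nothing.
It also fails if it takes over 38 s, if anything falls off the work surface, if the arm or the gripper's body presses on something with over 40 N, if the wrist force passes 120 N, or if a joint passes its speed limit or range.

ROBOT

A 6-joint arm with a two-finger parallel gripper is mounted at the origin on the work surface. World frame = base frame: x ahead of the robot, y to its left, z up, the work surface at z = 0. Lengths are in m, angles in rad, forces in N, time in s.
With the tool pointing down it reaches from about 0.3 to 0.75 m from the base axis. Payload 8.5 kg.
Tool frame: the origin (TCP) lies between the finger pads; the fingertips stand bot.tip_extent ahead of it and the grasp point (between the pads) is the TCP (bot.tip_extent is the distance from the TCP to the fingertips, in m); z points along the fingers, x is the direction in which the jaws open and shut, and the axes are right-handed (so a half turn about z gives the same grasp; the last joint's range is limited). The gripper opens to 85 mm and grips with 20 to 120 N. Pads are 22 mm wide; open, the fingers measure 114 mm over their backs; the gripper's body (76 mm by 85 mm) begins 54 mm behind the grasp point. The pads swing forward as they close: fully open they stand 13 mm farther back than shut.
Start: joints at [-1.536, 0.381, 1.297, -0, 1.464, -0.215], TCP at [0.136, -0.533, 0.25] pointing down, gripper open.
Joint ranges: [-3.11, 3.11], [-0.89, 2.33], [0.22, 2.48], [-1.42, 4.56], [0.17, 2.85], [-2.88, 2.88]. Speed limits (rad/s): [2.39, 2.39, 3.14, 3.14, 3.14, 3.14].

INTERFACE

Orientations are given as a unit quaternion [x, y, z, w].
In Python, from rig import bot, grab_frame, camera_info gives the robot as it stands.
- The arm moves only by the tool send_rows, never from a script. Its argument "deltas" is a list of rows, each an object with "offset": the shift along the tool's x, y, z in cm, a list of three; "angular": the turn, a rotation vector about the tool's x, y, z in degrees, a list of three. A call has 1 to 10 rows; each row shifts and turns the pose as measured when the row begins, along the tool's axes as they then stand; what a row does not reach is not made up. A row lasts 1/12 s, in which the tool goes at most 41.7 mm and 7.16 degrees, less where a joint would pass 70% of its speed; a pose out of reach is approached as far as the arm can. A call is refused whole if a number of a shift passes 4.17 or a number of a turn 7.16, either way. A call with a gripper value outside its range is refused whole. "claw" is the opening, from 0 (shut) to 1 (fully open), set as the call begins (left out, the last holds). The fingers move at their own pace and stop on an object; the grip force is fixed at half the most. Time passes only in rows, so rows that do not move let the fingers close. It gives the time, the measured TCP pose, the force and the opening at its end, in the units of the state.
- bot.sense(): the state, without advancing time (a new reading comes with each control period).
- grab_frame(name): name is "side" or "top" or "wrist"; returns the picture (384x512x3 uint8, red, green, blue); there is no depth.
- camera_info(name): a dict with "fx", "fy", "cx", "cy" (pixels), "R" (3x3) and "t" (3): a world point X has camera coordinates R X + t. Camera axes: x right, y down, z forward; pixel columns grow to the right and rows downward; lengths in m; the calibration is good to about 2 mm. A picture is of the moment at which its call begins: read the wrist's pose just before it. camera_info takes no time and is no camera call; for the wrist camera it gives the pose at the moment of the call.
- bot.job_done(): hands the job in, once; it reports no verdict.
The state is a dict: "clock": time; "joint_pos": joint angles; "qd": joint speeds; "tau": joint torques, N m; "position": TCP position; "tool_rot": TCP orientation; "wrist_force": force on the tool from outside, world axes, zero at the start; "ft_torque": the same for the moment, N m; "finger_gap": opening from 0.0 (shut) to 1.0 (fully open).
Only numpy, scipy, OpenCV 4.12 (cv2) and the standard library are available. Lean on these libraries where they do the work, as an engineer would, in place of code of your own. Each camera call takes 0.05 s, during which the arm holds its last target. There are 200 camera calls.

## Working session

There is one attempt and no reset: what is moved stays moved. The work goes in short steps, Python scripts to look and compute and a tool call to move; the robot and the scene stay as the last step left them, time stands still between calls to the robot, and variables do not carry over. Pictures are saved under pics/ and viewed, on a budget of 10 in all, crops included, one or two more only if the job needs it, and the job is handed in when it is done.

Besides the shell and the picture viewer there is one more tool, called after "Emit:" as name(argument=value, ...), one argument or row to a line, values as JSON. send_rows: Moves the arm, as the interface text tells. Its arguments: {"type":"object","properties":{"deltas":{"type":"array","items":{"type":"object","properties":{"offset":{"type":"array","items":{"type":"number"}},"angular":{"type":"array","items":{"type":"number"}}}}},"claw":{"type":"number"}},"required":["deltas"]}

```bash
mkdir -p pics
python3 - <<'E'
from rig import bot, grab_frame, camera_info
import cv2
for n in ("top","side"):
    cv2.imwrite(f"pics/{n}0.png", cv2.resize(grab_frame(n)[:,:,::-1],(800,600),interpolation=cv2.INTER_CUBIC))
    c=camera_info(n); print(n,c)
print(bot.sense(), bot.tip_extent)
E
```

```text
top {'fx': 474.326790458182, 'fy': 474.326790458182, 'cx': 259.12556717995614, 'cy': 190.6912178047525, 'R': array([[ 0.01189265, -0.99961439,  0.02509238],
       [-0.99240678, -0.01487178, -0.12209675],
       [ 0.12242284, -0.02344979, -0.99220097]]), 't': array([-0.07557724,  0.60289753,  0.95159569])}
side {'fx': 351.75627996531904, 'fy': 351.75627996531904, 'cx': 258.24473797603866, 'cy': 192.31721295864364, 'R': array([[ 0.93439221, -0.35574557,  0.01887564],
       [-0.18292992, -0.52459612, -0.83146591],
       [ 0.3056924 ,  0.77346235, -0.55525504]]), 't': array([-0.55745662,  0.18116287,  0.56239163])}
{'clock': 0.1, 'joint_pos': array([-1.53628913e+00,  3.81141840e-01,  1.29811991e+00,  3.17015147e-05,
        1.46361838e+00, -2.15308828e-01]), 'qd': array([ 0.00047583, -0.00126328, -0.00384518, -0.00014965, -0.00135314,
        0.00105064]), 'tau': array([ 1.74189361e-03, -4.49224484e+01, -2.31656778e+01, -2.36407213e-04,
        3.69940666e-03,  4.71385107e-06]), 'position': array([ 0.13596674, -0.53269839,  0.24978835]), 'tool_rot': array([ 7.89690408e-01, -6.13505212e-01, -4.00134203e-04, -5.04516424e-04]), 'wrist_force': array([ 0.21722608, -0.16755153, -0.81650266]), 'ft_torque': array([ 0.0624392 ,  0.00384896, -0.04967467]), 'finger_gap': 0.9987821015900202} 0.019
```

View pics/top0.png

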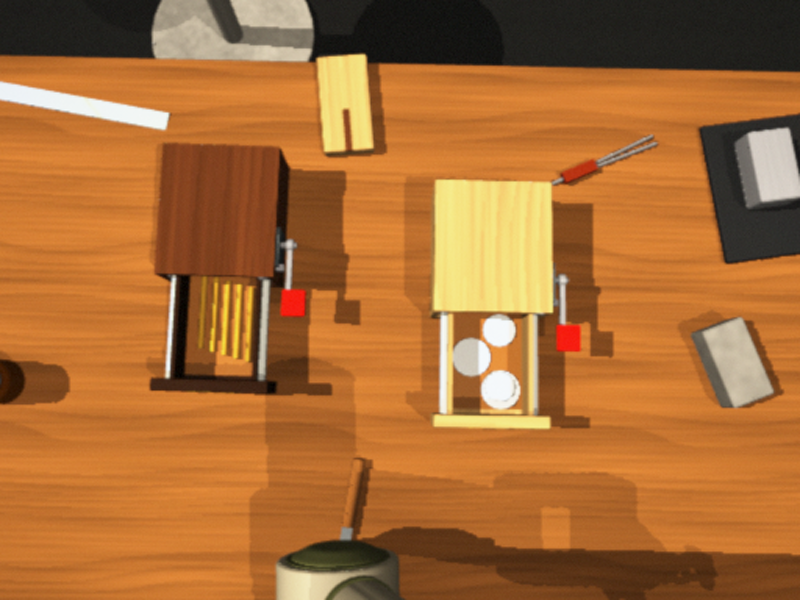

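View pics/side0.png

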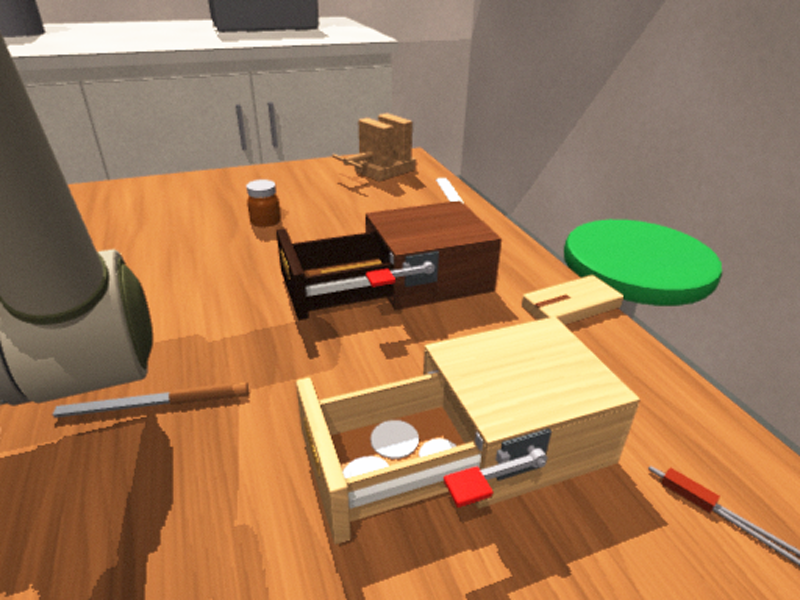

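The top view shows the pale unit on the right: red pad at about (568,338), panel top at (433–550, 415–427). The dark unit is on the left with its pad at (293,303). In the side view the pale pad is at about (469,486). Next I turn these pixels into positions.

```bash
cat > h.py <<'E'
import numpy as np
from rig import bot, grab_frame, camera_info
from scipy.spatial.transform import Rotation as Ro
def px(n,u,v,z,s=0.64):
    c=camera_info(n); R=np.array(c["R"]);t=np.array(c["t"])
    d=R.T@np.array([(u*s-c["cx"])/c["fx"],(v*s-c["cy"])/c["fy"],1]); o=-R.T@t
    return (o+d*(z-o[2])/d[2]).round(4)
def tool(dw):
    s=bot.sense(); return (Ro.from_quat(s["tool_rot"]).inv().apply(dw)*100).round(2)
E
python3 - <<'E'
from h import *
print("pad",px("top",568.5,338,.081),px("side",469,486,.081))
print("front",px("top",433,427,.088),px("top",550.5,427,.088))
print("house",px("top",432,180,.095),px("top",551,180,.095),px("top",433,313,.095),px("top",553,312,.095))
print("dpad",px("top",293,303,.081),"dfront",px("top",151,390,.088),px("top",275,391,.088))
print(Ro.from_quat(bot.sense()["tool_rot"]).as_matrix().round(3))
E
```

```text
pad [ 0.5502 -0.2757  0.081 ] [ 0.5494 -0.2775  0.081 ]
front [ 0.4368 -0.1031  0.088 ] [ 0.4383 -0.2498  0.088 ]
house [ 0.7499 -0.0991  0.095 ] [ 0.7528 -0.2527  0.095 ] [ 0.5783 -0.1017  0.095 ] [ 0.5818 -0.2531  0.095 ]
dpad [0.59   0.0757 0.081 ] dfront [0.4782 0.2466 0.088 ] [0.4788 0.0937 0.088 ]
[[ 0.247 -0.969 -0.   ]
 [-0.969 -0.247  0.001]
 [-0.001 -0.    -1.   ]]
```

Emit:
send_rows(
  claw=0,
  deltas=[
    {"offset": [0,0,0],"angular": [0,0,7]},
    {"offset": [0,0,0],"angular": [0,0,6.4]},
    {"offset": [-2.1,-3.4,0.5],"angular": [0,0,0]},
    {"offset": [-2.1,-3.4,0.5],"angular": [0,0,0]},
    {"offset": [-2.1,-3.4,0.5],"angular": [0,0,0]},
    {"offset": [-2.1,-3.4,0.5],"angular": [0,0,0]},
    {"offset": [-2.1,-3.4,0.5],"angular": [0,0,0]},
    {"offset": [-2.1,-3.4,0.5],"angular": [0,0,0]},
    {"offset": [-2.1,-3.4,0.5],"angular": [0,0,0]},
    {"offset": [-2.1,-3.4,0.5],"angular": [0,0,0]},
  ],
)

```text
clock: 0.93
position: [0.4107, -0.3614, 0.2055]
tool_rot: [-0.704, 0.711, 0.003, 0.001]
wrist_force: [0.9, -0.6, 0.7]
finger_gap: 0.004
```

Run:
```python
from h import *
s=bot.sense(); p=s["position"]; print(s["clock"],p,tool(np.array([.549,-.2755,.15])-p)); print(Ro.from_quat(s["tool_rot"]).as_matrix().round(3))
```

```text
0.9333 [ 0.41070057 -0.36135557  0.2054647 ] [ -8.69 -13.76   5.55]
[[-0.01  -1.    -0.003]
 [-1.     0.01   0.005]
 [-0.005  0.003 -1.   ]]
```

Emit:
send_rows(
  deltas=[
    {"offset": [-1.9,-3.1,1.2],"angular": [0,0,0]},
    {"offset": [-1.9,-3.1,1.2],"angular": [0,0,0]},
    {"offset": [-1.9,-3.1,1.2],"angular": [0,0,0]},
    {"offset": [-1.9,-3.1,1.2],"angular": [0,0,-1]},
    {"offset": [-1,-1.4,0.7],"angular": [0,0,0]},
    {"offset": [0,0,0],"angular": [0,0,0]},
  ],
)

```text
clock: 1.43
position: [0.5598, -0.2646, 0.1448]
tool_rot: [0.713, -0.701, -0.005, -0.001]
wrist_force: [-0.7, -0.6, 0.2]
finger_gap: -0.002
```

Run:
```python
from h import *
import cv2
s=bot.sense(); p=s["position"]; print(s["clock"],p,tool(np.array([.549,-.2755,.105])-p),s["wrist_force"]); print(Ro.from_quat(s["tool_rot"]).as_matrix().round(3))
a=cv2.resize(grab_frame("side")[170:370,170:400,::-1],(400,348)); b=cv2.resize(grab_frame("top")[130:300,260:420,::-1],(370,393))
o=np.zeros((400,780,3),np.uint8); o[:348,:400]=a; o[:393,405:775]=b
cv2.imwrite("pics/c1.png",o)
```

```text
1.4333 [ 0.55982922 -0.26457653  0.14476237] [1.11 1.08 3.97] [-0.66692067 -0.63940507  0.22503308]
[[ 0.016 -1.    -0.005]
 [-1.    -0.016  0.008]
 [-0.008  0.005 -1.   ]]
```

View pics/c1.png

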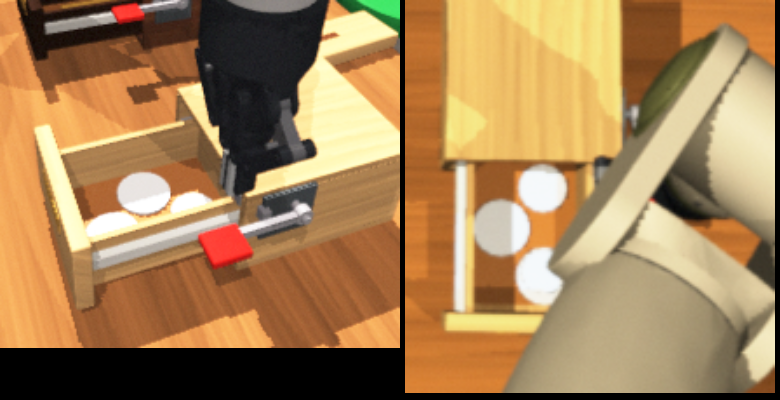

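The crop shows the closed fingertips just above the pad, slightly towards +x/+y, and the pad still level. I'll shift about 1.1 cm and descend.

Emit:
send_rows(
  deltas=[
    {"offset": [1.1,1.1,1.0],"angular": [0,0,0]},
    {"offset": [0,0,1.5],"angular": [0,0,0]},
    {"offset": [0,0,1.2],"angular": [0,0,0]},
    {"offset": [0,0,0],"angular": [0,0,0]},
  ],
)

```text
clock: 1.87
position: [0.5436, -0.2826, 0.1112]
tool_rot: [0.71, -0.704, -0.002, -0.0]
wrist_force: [-1.3, -0.0, -0.3]
finger_gap: -0.001
```

Emit:
send_rows(
  deltas=[
    {"offset": [-0.6,-0.6,0],"angular": [0,0,0]},
    {"offset": [0,0,0.5],"angular": [0,0,0]},
    {"offset": [0,0,0],"angular": [0,0,0]},
  ],
)

```text
clock: 2.12
position: [0.5487, -0.2787, 0.1084]
tool_rot: [0.709, -0.705, -0.0, -0.0]
wrist_force: [-0.4, -0.4, -0.5]
finger_gap: 0.002
```

Emit:
send_rows(
  deltas=[
    {"offset": [-0.3,0,0.5],"angular": [0,0,0]},
    {"offset": [0,0,0.5],"angular": [0,0,0]},
    {"offset": [0,0,0.5],"angular": [0,0,0]},
    {"offset": [0,0,0.5],"angular": [0,0,0]},
  ],
)

```text
clock: 2.45
position: [0.5492, -0.276, 0.0907]
tool_rot: [0.709, -0.705, 0.002, -0.0]
wrist_force: [-2.3, 0.7, 7.1]
finger_gap: -0.003
```

Contact (7 N), so the lever is moving. Continuing.

Emit:
send_rows(
  deltas=[
    {"offset": [0,0,0.5],"angular": [0,0,0]},
    {"offset": [0,0,0.5],"angular": [0,0,0]},
    {"offset": [0,0,0.5],"angular": [0,0,0]},
  ],
)

```text
clock: 2.7
position: [0.5509, -0.2761, 0.0773]
tool_rot: [0.709, -0.705, 0.005, -0.001]
wrist_force: [1.9, 2.4, 6.7]
finger_gap: 0.004
```

Emit:
send_rows(
  deltas=[
    {"offset": [0,0.1,0.4],"angular": [0,0,0]},
    {"offset": [0,0,0.4],"angular": [0,0,0]},
    {"offset": [0,0,0.4],"angular": [0,0,0]},
  ],
)

```text
clock: 2.95
position: [0.5517, -0.2764, 0.0742]
tool_rot: [0.71, -0.704, 0.01, -0.002]
wrist_force: [-16.5, 7.6, 40.1]
finger_gap: 0.001
```

The force rose to 40 N at a fingertip height of 0.055, which is the hard stop. I'll lift and look.

Emit:
send_rows(
  deltas=[
    {"offset": [0,0,-1],"angular": [0,0,0]},
    {"offset": [0,0,-2.5],"angular": [0,0,0]},
    {"offset": [0,0.5,-3.5],"angular": [0,0,0]},
    {"offset": [0,2,-3],"angular": [0,0,0]},
    {"offset": [0,0,0],"angular": [0,0,0]},
  ],
)

```text
clock: 3.37
position: [0.5242, -0.2744, 0.1781]
tool_rot: [0.711, -0.703, 0.01, -0.001]
wrist_force: [0.9, -0.0, -0.4]
finger_gap: -0.001
```

Run:
```python
from h import *
import cv2
s=bot.sense(); print(s["clock"],s["position"],s["wrist_force"]); print(Ro.from_quat(s["tool_rot"]).as_matrix().round(3))
cv2.imwrite("pics/c2.png",cv2.resize(grab_frame("side")[120:370,170:420,::-1],(600,600)))
```

```text
3.3667 [ 0.5241741  -0.27439679  0.17810901] [ 0.87002145 -0.02681492 -0.4158435 ]
[[ 0.01  -1.     0.016]
 [-1.    -0.011 -0.012]
 [ 0.012 -0.016 -1.   ]]
```

View pics/c2.png

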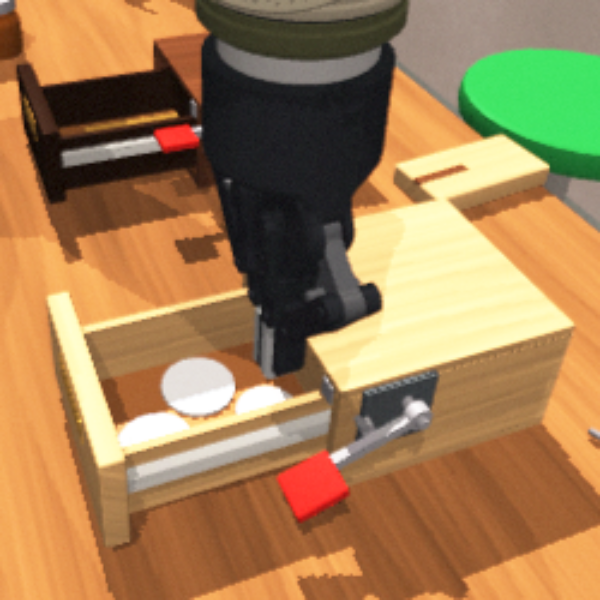

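The picture shows the pale lever tilted down (pad at about (313,487)) and the dark lever still level. Next I go over the panel to its front side, tool still high.

Emit:
send_rows(
  deltas=[
    {"offset": [-2,3,0],"angular": [0,0,0]},
    {"offset": [-2.5,3,0],"angular": [0,0,0]},
    {"offset": [-2.5,3,0],"angular": [0,0,0]},
    {"offset": [-2,3,0],"angular": [0,0,0]},
    {"offset": [-0.5,1.3,0],"angular": [0.7,0.9,0]},
    {"offset": [0,0,0],"angular": [0,0,0]},
  ],
)

```text
clock: 3.92
position: [0.3849, -0.1752, 0.1653]
tool_rot: [0.711, -0.703, 0.015, -0.0]
wrist_force: [1.0, 0.1, 0.7]
finger_gap: -0.002
```

Run:
```python
from h import *
s=bot.sense(); print(s["clock"],s["position"],tool(np.array([.395,-.1765,.072])-s["position"])); print(Ro.from_quat(s["tool_rot"]).as_matrix().round(3))
```

```text
3.9167 [ 0.3849411  -0.17522032  0.1653105 ] [-0.07 -0.8   9.35]
[[ 0.01  -1.     0.022]
 [-1.    -0.011 -0.022]
 [ 0.022 -0.022 -1.   ]]
```

Emit:
send_rows(
  deltas=[
    {"offset": [0,0,2.5],"angular": [-1.2,-1.2,0]},
    {"offset": [0,0,2.7],"angular": [0,0,0]},
    {"offset": [0,0,2.5],"angular": [0,0,0]},
    {"offset": [0,-0.4,1],"angular": [0,0,0]},
    {"offset": [0,0,0],"angular": [0,0,0]},
  ],
)

```text
clock: 4.33
position: [0.3927, -0.1772, 0.0732]
tool_rot: [0.711, -0.703, 0.001, -0.0]
wrist_force: [-0.2, -0.2, 0.3]
finger_gap: 0.003
```

Run:
```python
from h import *
s=bot.sense(); print(s["clock"],s["position"],s["wrist_force"],tool(np.array([.425,-.1765,.072])-s["position"])); print(Ro.from_quat(s["tool_rot"]).as_matrix().round(3))
```

```text
4.3333 [ 0.39269969 -0.17721883  0.07318154] [-0.17766034 -0.2074083   0.29926704] [-0.04 -3.23  0.12]
[[ 0.01  -1.     0.002]
 [-1.    -0.01  -0.001]
 [ 0.001 -0.002 -1.   ]]
```

Emit:
send_rows(
  deltas=[
    {"offset": [0,-1,0],"angular": [0,0,0]},
    {"offset": [0,-1,0],"angular": [0,0,0]},
    {"offset": [0,-0.7,0],"angular": [0,0,0]},
    {"offset": [0,-0.7,0],"angular": [0,0,0]},
    {"offset": [0,-0.7,0],"angular": [0,0,0]},
    {"offset": [0,-0.7,0],"angular": [0,0,0]},
  ],
)

```text
clock: 4.83
position: [0.446, -0.1773, 0.0736]
tool_rot: [0.711, -0.703, -0.0, 0.0]
wrist_force: [-2.5, -0.3, -1.5]
finger_gap: -0.001
```

It slides at 2.5 N.

Emit:
send_rows(
  deltas=[
    {"offset": [0,-1,0],"angular": [0,0,0]},
    {"offset": [0,-1,0],"angular": [0,0,0]},
    {"offset": [0,-1,0],"angular": [0,0,0]},
    {"offset": [0,-1,0],"angular": [0,0,0]},
    {"offset": [0,-1,0],"angular": [0,0,0]},
    {"offset": [0,-1,0],"angular": [0,0,0]},
    {"offset": [0,-0.8,0],"angular": [0,0,0]},
    {"offset": [0,-0.5,0],"angular": [0,0,0]},
  ],
)

```text
clock: 5.5
position: [0.5249, -0.1763, 0.0749]
tool_rot: [0.711, -0.703, 0.0, 0.002]
wrist_force: [-3.0, -1.6, -0.8]
finger_gap: -0.004
```

Emit:
send_rows(
  deltas=[
    {"offset": [0,-0.6,0],"angular": [0,0,0]},
    {"offset": [0,-0.6,0],"angular": [0,0,0]},
    {"offset": [0,-0.5,0],"angular": [0,0,0]},
    {"offset": [0,-0.5,0],"angular": [0,0,0]},
  ],
)

```text
clock: 5.83
position: [0.5488, -0.1761, 0.0751]
tool_rot: [0.711, -0.703, 0.0, 0.002]
wrist_force: [-3.0, -1.1, -1.4]
finger_gap: -0.0
```

Emit:
send_rows(
  deltas=[
    {"offset": [0,-0.4,0],"angular": [0,0,0]},
    {"offset": [0,-0.4,0],"angular": [0,0,0]},
    {"offset": [0,-0.4,0],"angular": [0,0,0]},
  ],
)

```text
clock: 6.08
position: [0.5532, -0.176, 0.0752]
tool_rot: [0.712, -0.702, -0.009, 0.01]
wrist_force: [-29.4, -4.0, 15.5]
finger_gap: 0.001
```

The drawer stopped hard at x 0.553 with 29 N, about where home was expected. I'll back away and check.

Emit:
send_rows(
  deltas=[
    {"offset": [0,1,0],"angular": [0,0,0]},
    {"offset": [0,2.5,0],"angular": [0,0,0]},
    {"offset": [0,3.5,0],"angular": [0,0,0]},
    {"offset": [0,3.5,0],"angular": [0,0,0]},
    {"offset": [0,3.5,-1],"angular": [0,0,0]},
    {"offset": [0,1,-3],"angular": [0,0,0]},
    {"offset": [3,0,-3.0],"angular": [0,0,0]},
    {"offset": [3,0,-2],"angular": [0,0,0]},
    {"offset": [3,0,0],"angular": [0,0,0]},
    {"offset": [0,0,0],"angular": [0,0,0]},
  ],
)

```text
clock: 6.92
position: [0.4027, -0.2689, 0.1752]
tool_rot: [0.712, -0.702, -0.005, 0.008]
wrist_force: [0.6, 0.5, -0.9]
finger_gap: -0.002
```

Run:
```python
from h import *
import cv2
s=bot.sense(); print(s["clock"],s["position"],s["wrist_force"])
for n in("side","top"): cv2.imwrite(f"pics/{n}9.png",cv2.resize(grab_frame(n)[:,:,::-1],(800,600),interpolation=cv2.INTER_CUBIC))
```

```text
6.9167 [ 0.40267552 -0.26891869  0.17521776] [ 0.5793094   0.4881593  -0.92236375]
```

View pics/side9.png

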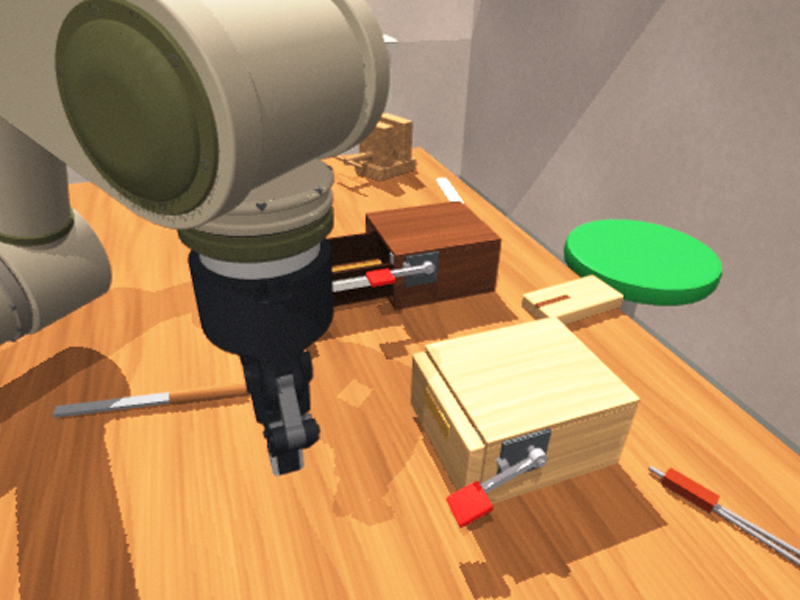

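View pics/top9.png

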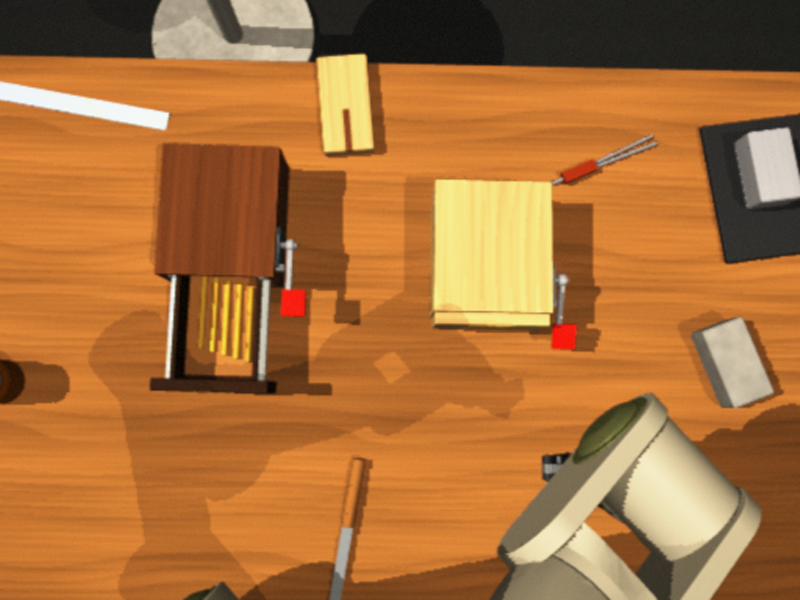

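The pale panel sits flush against its housing (panel strip at rows 312–326 of the top view) and its lever is down. The dark unit's pixels are unchanged (pad (293,303), panel at row 385), and the arm is clear of everything. Handing in.

```bash
python3 -c "
from rig import bot
print(bot.job_done())"
```

```text
the job is handed in; nothing more can be done
None
```

The pale drawer is unlocked and fully home, and I handed the job in at about 7 s on the robot's clock.

- **Lever:** I pressed the pale unit's red pad down with the closed fingertips to its hard stop. The force rose to 40 N with the tips at z ≈ 0.055. The pictures afterwards show it still down.
- **Drawer:** I pushed the pale drawer about 0.13 m at 2.5–3 N until it met the housing. It stopped there at 29 N.
- **Last checks:** The final pictures show the panel flush against the housing. The dark drawer and its lever sit at the same pixels as at the start. The arm was clear of everything, with wrist force near zero.

The tool stopped at x 0.553, where I had predicted 0.556. That is within the calibration and finger-width uncertainty. No other check failed or disagreed.

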